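# Clamp a jar in the ratchet jar clamp

## Robot

A 6-joint arm with a two-finger parallel gripper is mounted at the origin on a cart in front of the work surface, level with it; the furniture and walls round the work are solid. World frame = base frame: x ahead of the robot, y to its left, z up, the work surface at z = 0. Lengths are in m, angles in rad, forces in N, time in s.
With the tool pointing down it reaches from about 0.35 to 0.8 m from the base axis. Payload 7.3 kg.
Tool frame: the origin (TCP) lies at the very end of the fingers, on their centre line; the grasp point (between the pads) lies 19 mm behind it; z points along the fingers, y is the line along which they close (so a half turn about z gives the same grasp; the last joint's range is limited). The gripper opens to 85 mm and grips with 20 to 120 N. Pads are 22 mm wide; open, the fingers measure 114 mm over their backs; the gripper's body (76 mm by 85 mm) begins 54 mm behind the grasp point. The pads swing forward as they close: fully open they stand 13 mm farther back than shut.
Start: joints at [1.041, 0.342, 1.524, -0, 1.275, -0.146], TCP at [0.197, 0.487, 0.231] pointing down, gripper open.
Joint ranges: [-2.53, 2.53], [-0.77, 2.02], [0.04, 2.7], [-1, 4.14], [0.28, 2.66], [-3.11, 3.11]. Speed limits (rad/s): [2.57, 2.57, 3.14, 3.14, 3.14, 3.14].

## Interface

Orientations are given as [roll, pitch, yaw] about the fixed x, y, z axes, in that order (R = Rz(yaw) Ry(pitch) Rx(roll)).
In Python, from cell import readout, grab_frame, job gives the robot as it stands.
- The arm moves only by the tool step_arm, never from a script. Its argument "increments" is a list of rows, each a list of 7 numbers: the shift along the tool's x, y, z scaled (see below), then the turn, a rotation vector about the tool's x, y, z scaled (see below), then the opening, from -1 (shut) to 1 (fully open). In form: [[tx, ty, tz, rx, ry, rz, fingers], ...]. A call has 1 to 12 rows; each row is the pose to reach, as a shift and turn from the pose commanded when the call began, along the tool's axes at that moment, turning the shorter way round; what a row does not reach only later rows make up. The controller multiplies each number of a shift by 100 mm and each number of a turn by pi rad. A row lasts 1/10 s, in which the tool goes at most 50 mm and 8.59 degrees, less where a joint would pass 70% of its speed; a pose out of reach is approached as far as the arm can. A call with a number of a shift or a turn outside -1 to 1 is refused whole. A call with a gripper value outside its range is refused whole. The fingers move at their own pace and stop on an object; "squeeze" is the grip in N (left out, the last holds). Time passes only in rows, so rows that repeat a pose let the fingers close. It gives the time, the measured TCP pose, the force, the opening and the grip force at its end, in the units of the state.
- readout.get_state(): the state, without advancing time (a new reading comes with each control period).
- grab_frame(name): name is "side" or "top"; returns a dict with "frame" (420x560x3 uint8, red, green, blue), "depth" (420x560 float32, m along the optical axis (not along the pixel's ray), 0 where there is no reading), "fx", "fy", "cx", "cy" (pixels), "rvec" (rotation vector, rad) and "tvec" (3), from world to camera coordinates, as OpenCV has them. Camera axes: x right, y down, z forward; pixel columns grow to the right and rows downward; lengths in m; the calibration is good to about 2 mm. A picture is of the moment at which its call begins.
- job.hand_in(): hands the job in; it is judged then, once.
The state is a dict: "clock": time; "joint_pos": joint angles; "qd": joint speeds; "joint_efforts": joint torques, N m; "tool_pos": TCP position; "tool_rot": TCP orientation; "force": force on the tool from outside, world axes, zero at the start; "wrist_torque": the same for the moment, N m; "opening": finger opening in m; "grasp_force": force on a finger pad.
Only numpy, scipy, OpenCV 4.12 (cv2) and the standard library are available. Lean on these libraries where they do the work, as an engineer would, in place of code of your own. Each camera call takes 0.05 s, during which the arm holds its last target. There are 200 camera calls.

## Task

The jar clamp has been wound too far shut to take the jam jar. Throw its yellow pawl back, turn the wheel back by its red peg until the jaw is open wide enough, and push the jar, standing, in between the jaws until it meets the guide beam behind. Then drop the pawl back onto the ratchet and wind the wheel on, one click at a time, until the jar is held firmly but not crushed between the sprung pad and the fence, with the pad's spring about half pressed in; let go so that the pawl alone keeps it tight, and do not knock the things standing round about.

Things in the scene. Friction and masses are not known exactly. Their poses are not given: they have to be found in the camera images.
- clamp: Jar clamp, fixed. Origin on the worktop under the wheel's axis (disc 114 mm across, teeth up to z 32 mm); x away from the operator, y along the clamp to the fence, z up. Pawl pin, along x, at (-50, -65, 40) mm. Beam behind the jaws, face at x = +35 mm, 30 mm high, stops the jar. Jaw space open to -x and above, floor is the worktop. Carriage and fence: x -22 to 62 mm, up to 71 mm high.
- wheel (a joint): Ratchet wheel angle, rad, 0 to 4.2: 0 = jaw fully open (end stop), grows clockwise seen from above and moves the carriage 12 mm per rad to the fence. 12 teeth: a click is 0.524 rad, 6.3 mm of jaw travel. Pawl on: turns only in the growing sense, and falls back a little onto the pawl after a click. Friction 0.03 N m without load.
- peg (a point): Point on the axis of the wheel's upright red peg, 80 mm above the worktop; peg 17 mm in diameter, top at 97 mm, free handle part from 53 mm up. It stands 34 mm from the wheel's axis, in the clamp's frame at angle (148 deg minus the wheel angle), anticlockwise from +x seen from above. Push it sideways or pinch it.
- pawl (a joint): Angle of the yellow bell-crank pawl about its level pin, rad: about 0 to 0.2 = nose on the ratchet teeth, 1.57 = thrown back onto its end stop. No spring: it tips over about half-way (0.8) and then falls by itself either way.
- pawl_tip (a point): End of the pawl's long arm, 66 mm from the pin, arm 12 mm wide in the clamp's x, 9 mm thick. Engaged: it points along the clamp's +y, over the teeth. Thrown back: it stands upright over the pin, tip 106 mm above the worktop; pushed there towards +y past half-way it falls onto the wheel.
- pawl_ball (a point): Centre of the yellow ball (20 mm in diameter) on the pawl's short arm (9 mm thick), 48 mm from the pin. Engaged: it stands over the pin, 88 mm above the worktop; pushed towards the clamp's -y past half-way the pawl is thrown back. Thrown back: it points to -y at the height of the pin.
- jaw_pad: Sprung black pad on the carriage, 36 mm wide, 34 mm high; origin at the centre of its face, 38 mm up; axes as the clamp's. Unpressed, the face lies at clamp y = 130 mm + 12 mm x wheel angle (rad). The jar presses it up to 16 mm back into the carriage, 1.5 N per mm, then it bottoms. Firm but not crushed: 5 to 20 N; half pressed in (8 mm, 12 N) is best.
- fence: Fixed jaw on the beam, set at a different place each time. Origin on the worktop below its pressing face; the face looks to -y of the clamp, axes as the clamp; block 22 mm thick behind the face, 58 mm high.
- jam_jar: Closed squat round jam jar, glass with a brass lid, 68 mm in diameter, 68 mm high, about 0.3 kg (varies), loose, standing in front of the open side of the clamp. Origin at the centre of its underside; z up. Push it along the worktop, low down. Against the beam it stands at about x = 0 in the clamp's frame.
- salt_shaker: Salt shaker, 44 mm in diameter, 90 mm high, loose bystander, origin at the centre of its underside.
- egg_cup: Egg in an egg cup, 49 mm in diameter, 81 mm high, loose bystander, origin at the centre of its underside.
- lemon: Lemon, 70 x 56 x 55 mm, loose bystander lying behind the clamp, origin at the centre of its underside.
Things that resemble listed ones, but are neither listed nor needed, are in the scene too. What is shaped like the jam_jar but blue or green is not meant.

How it is judged:
By the outcome, as a careful person would: the job done as asked, in the order asked, and still so for the second after the job is handed in, with the robot touching nothing.
It also fails if it takes over 72 s, if anything falls off the work surface, if the arm or the gripper's body presses on something with over 40 N, if the wrist force passes 120 N, or if a joint passes its speed limit or range.

## Working session

There is one attempt and no reset: what is moved stays moved. The work goes in short steps, Python scripts to look and compute and a tool call to move; the robot and the scene stay as the last step left them, time stands still between calls to the robot, and variables do not carry over. Pictures are saved under pics/ and viewed, at most 10 in all, crops included, and the job is handed in when it is done.

Besides the shell and the picture viewer there is one more tool, called after ">>>" in YAML: its name, and indented under it one key for each argument. step_arm: Moves the arm, as the interface text tells. Shifts and turns lie within -1 to 1; 1 stands for 100 mm of shift or pi rad of turn. Its arguments: {"type":"object","properties":{"increments":{"type":"array","items":{"type":"array","items":{"type":"number"}}},"squeeze":{"type":"number"}},"required":["increments"]}

```bash
ls; mkdir -p pics; cat > h.py <<'E'
import numpy as np, cv2
from cell import readout, grab_frame, job
def cloud(f):
    d=f['depth']; v,u=np.mgrid[:d.shape[0],:d.shape[1]]
    P=np.stack([(u-f['cx'])/f['fx']*d,(v-f['cy'])/f['fy']*d,d],-1)
    R=cv2.Rodrigues(np.array(f['rvec'],float))[0]
    return (P-np.array(f['tvec']).ravel())@R
def mask(f,lo,hi,smin=110,vmin=70):
    h=cv2.cvtColor(f['frame'],cv2.COLOR_RGB2HSV)
    return cv2.inRange(h,(lo,smin,vmin),(hi,255,255))
def look(n):
    f=grab_frame(n); f['xyz']=cloud(f); return f
E
python3 - <<'E'
from h import *
import pickle
a=look('top');b=look('side')
pickle.dump((a,b),open('f0.pkl','wb'))
for n,f in(('t',a),('s',b)):
    cv2.imwrite(f'pics/{n}0.png',cv2.resize(f['frame'][:,:,::-1],(800,600),interpolation=cv2.INTER_CUBIC))
    R=cv2.Rodrigues(np.array(f['rvec'],float))[0]; print(n,-R.T@np.array(f['tvec']).ravel(),R[2],f['fx'],(f['depth']>0).mean())
print(readout.get_state())
E
```

```text
pics
t [0.31938281 0.1677005  1.31551063] [ 0.21317698 -0.09062421 -0.97280154] 540.6902694361247 0.9958843537414966
s [ 1.74474901 -0.29437464  0.64242542] [-0.87398338  0.257958   -0.41183822] 530.2948245436482 0.888031462585034
{'clock': 0.1, 'joint_pos': array([ 1.04097846e+00,  3.42667444e-01,  1.52492921e+00,  3.17007235e-06,
        1.27542938e+00, -1.46021387e-01]), 'qd': array([-6.37515166e-04,  3.46722937e-06, -5.40500355e-04,  1.55117042e-03,
       -5.30363856e-04, -9.65773426e-04]), 'joint_efforts': array([ 2.00700677e-03, -4.34451091e+01, -2.46490234e+01, -1.40766833e-04,
        4.67437349e-03, -8.18331984e-06]), 'tool_pos': array([0.19638287, 0.48648823, 0.2306853 ]), 'tool_rot': array([-3.14017497e+00, -2.11560481e-04,  2.75779510e+00]), 'force': array([-0.55333263,  1.11049881,  0.1033649 ]), 'wrist_torque': array([ 0.06317426,  0.01676128, -0.07809706]), 'grasp_force': 0.0, 'opening': 0.08574140741573748}
```

View pics/t0.png

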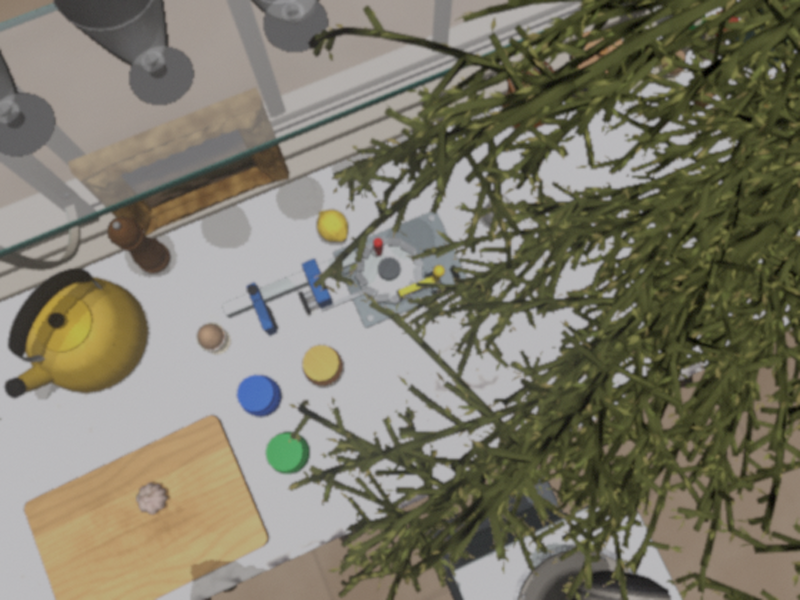

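View pics/s0.png

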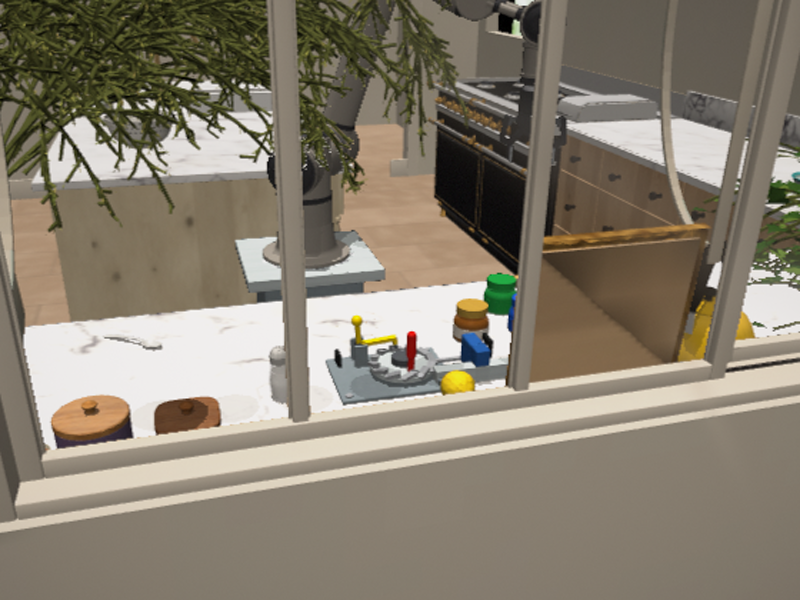

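Top view (800x600): brass-lidded jar (322,365), blue decoy (258,395), green decoy (287,452), peg (378,244), hub (389,269), pawl ball (438,271), carriage (316,284), fence (261,309), egg (210,337), lemon (332,226). In the side view the shaker is at (280,375). The jar with the brass lid is the one meant; the blue and green ones are excluded by the task.

```bash
cat >> h.py <<'E'
def proj(f,p):
    K=np.array([[f['fx'],0,f['cx']],[0,f['fy'],f['cy']],[0,0,1.]])
    return cv2.projectPoints(np.array(p,float).reshape(-1,1,3),np.array(f['rvec'],float),np.array(f['tvec'],float),K,None)[0].reshape(-1,2)
def ray(f,u,v,z):
    R=cv2.Rodrigues(np.array(f['rvec'],float))[0]; c=-R.T@np.array(f['tvec'],float).ravel()
    d=R.T@np.array([(u-f['cx'])/f['fx'],(v-f['cy'])/f['fy'],1]); return c+d*(z-c[2])/d[2]
E
python3 - <<'E'
from h import *
import pickle
a,b=pickle.load(open('f0.pkl','rb'))
print('tcp top px',proj(a,[.197,.487,.231])/0.7,'base',proj(a,[0,0,0])/.7)
def blobs(f,nm,lo,hi,**k):
    m=mask(f,lo,hi,**k); n,l,s,c=cv2.connectedComponentsWithStats(m)
    for i in range(1,n):
        if s[i,4]>12:
            P=f['xyz'][(l==i)&(f['depth']>0)]
            if len(P) and P[:,2].max()<.4 and P[:,2].min()>-.1: print(nm,(c[i]/.7).round(),s[i,4],'med',np.median(P,0).round(4),'lo',np.percentile(P,3,0).round(3),'hi',np.percentile(P,97,0).round(3))
for nm,f in(('top',a),('side',b)):
    print(nm)
    blobs(f,'red',0,5,smin=160,vmin=100);blobs(f,'red',174,180,smin=160,vmin=100);blobs(f,'yel',24,33,smin=170,vmin=120);blobs(f,'brass',15,23,smin=110,vmin=120);blobs(f,'blue',100,125,smin=120);blobs(f,'green',55,80,smin=120)
Z=a['xyz']
for n,(u,v) in dict(hub=(389,269),egg=(210,337),lemon=(332,226),jar=(322,365),wheel=(365,290),pad=(306,303),fence=(261,309)).items(): print(n,Z[int(v*.7),int(u*.7)].round(4))
# tree heights near clamp
for (u,v) in((340,180),(420,340),(470,250),(350,460),(500,360),(600,250)):
    w=Z[int(v*.7)-15:int(v*.7)+15,int(u*.7)-15:int(u*.7)+15].reshape(-1,3); w=w[w[:,2]>.1]; print('tree',u,v,len(w),w.mean(0).round(2) if len(w) else '',w[:,2].min() if len(w) else '')
x0,y0=200,130;c=a['frame'][y0:300,x0:400,::-1]; x=cv2.resize(c[:170,:200],(800,680*1),interpolation=cv2.INTER_CUBIC)[:600]
cv2.imwrite('pics/t1.png',x)
E
```

```text
tcp top px [[217.25631961 665.95263808]] base [[582.36081282 619.06180796]]
top
red [378. 243.] 17 med [0.6759 0.0566 0.0965] lo [0.672 0.053 0.091] hi [0.682 0.06  0.099]
brass [252. 170.] 14 med [0.8659 0.1982 0.1242] lo [0.864 0.192 0.119] hi [0.87  0.205 0.126]
brass [235. 187.] 257 med [0.8541 0.2329 0.1117] lo [0.847 0.191 0.105] hi [0.866 0.278 0.126]
brass [211. 188.] 18 med [0.8648 0.2713 0.1247] lo [0.862 0.265 0.121] hi [0.867 0.278 0.13 ]
brass [175. 208.] 365 med [0.8592 0.3389 0.1164] lo [0.849 0.3   0.107] hi [0.868 0.375 0.13 ]
brass [331. 237.] 45 med [0.7341 0.1224 0.0395] lo [0.726 0.104 0.031] hi [0.749 0.135 0.047]
brass [ 81. 338.] 3587 med [0.7169 0.5485 0.1072] lo [0.664 0.484 0.063] hi [0.792 0.638 0.131]
brass [315. 355.] 116 med [0.5507 0.2264 0.0681] lo [0.538 0.196 0.063] hi [0.561 0.242 0.072]
brass [162. 525.] 166 med [0.4051 0.556  0.02  ] lo [0.39  0.539 0.015] hi [0.422 0.573 0.025]
brass [179. 520.] 23 med [0.4008 0.5304 0.0197] lo [0.395 0.519 0.017] hi [0.408 0.536 0.024]
brass [203. 567.] 62 med [0.317  0.52   0.0214] lo [0.312 0.496 0.015] hi [0
[... 1762 characters left out ...]
477. 348.] 245 med [0.6963 0.1723 0.0594] lo [0.641 0.162 0.038] hi [0.711 0.185 0.063]
green [499. 292.] 486 med [0.4528 0.3173 0.0471] lo [0.411 0.298 0.008] hi [0.466 0.346 0.071]
hub [0.6437 0.0525 0.0354]
egg [0.6481 0.3673 0.0762]
lemon [0.7481 0.113  0.0549]
jar [0.5326 0.2198 0.0674]
wheel [0.6283 0.105  0.0256]
pad [0.6426 0.2049 0.0477]
fence [0.6617 0.2777 0.0591]
tree 340 180 313 [0.54 0.12 0.75] 0.6978251083313249
tree 420 340 379 [0.43 0.1  0.63] 0.43098317239666517
tree 470 250 464 [0.48 0.03 0.61] 0.5111160286609897
tree 350 460 652 [0.35 0.2  0.65] 0.44471261755265923
tree 500 360 276 [0.39 0.04 0.56] 0.3450877397111667
tree 600 250 728 [ 0.42 -0.06  0.67] 0.5527130372995697
```

View pics/t1.png

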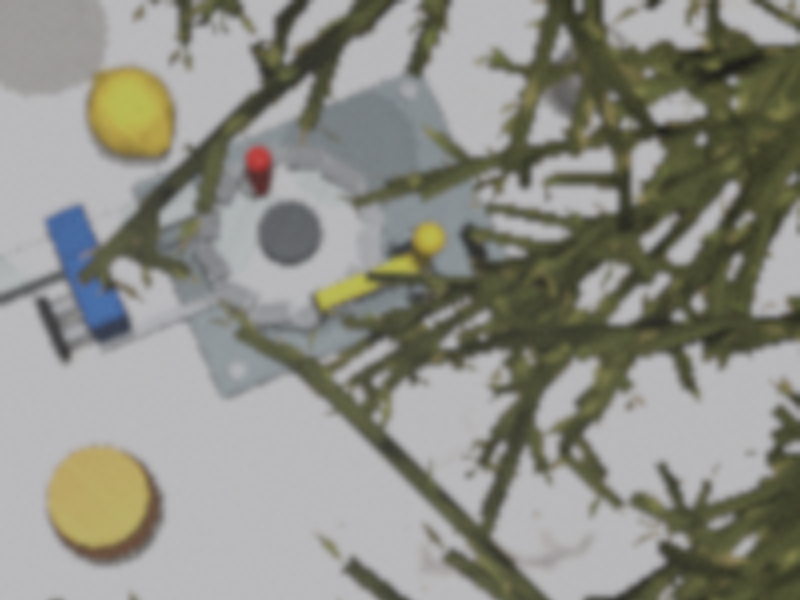

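The crop shows the jar's brass lid at crop (100,500), and the pad standing out from the carriage at (55,330). It also shows the pawl ball at (428,238), its arm end at (320,300) and the shaker at (565,80). The jar with the brass lid is confirmed as the one meant. Next I measure the clamp frame.

```bash
cat > m.py <<'E'
from h import *
import pickle
a,b=pickle.load(open('f0.pkl','rb'))
Z=a['xyz']; h=cv2.cvtColor(a['frame'],cv2.COLOR_RGB2HSV)
# hub: dark grey blob, 560-scale near (272,188)
g=((h[...,2]<120)&(h[...,1]<60)).astype(np.uint8)
n,l,s,c=cv2.connectedComponentsWithStats(g); i=l[188,272]; print('hub',i,s[i],c[i]); 
hz=np.median(Z[l==i][:,2]); hub=ray(a,*c[i],hz); print('hub',hub)
m=mask(a,100,125,smin=120)>0
def blk(x0,x1,y0,y1,zt):
    k=m&(Z[...,0]>x0)&(Z[...,0]<x1)&(Z[...,1]>y0)&(Z[...,1]<y1)&(Z[...,2]>zt)
    P=Z[k][:,:2].astype(np.float32); r=cv2.minAreaRect(P); u=np.linalg.svd(P-P.mean(0),full_matrices=False)[2][0]; u*=np.sign(u[0]); return r,np.degrees(np.arctan2(u[1],u[0])),len(P),np.median(Z[k][:,2])
print(blk(.6,.75,.12,.2,.052)); print(blk(.6,.75,.25,.31,.05))
# side: shaker
W=b['xyz']; w=W[240:290,180:212].reshape(-1,3); w=w[(w[:,2]>.02)&(w[:,2]<.1)&(w[:,0]<.9)]; print('shaker',len(w),np.median(w,0).round(3),np.percentile(w,[3,97],axis=0).round(3))
# yellow pawl points, side view
y=mask(b,24,33,smin=170,vmin=120)>0; Y=W[y]; Y=Y[(Y[:,0]<.66)&(Y[:,2]<.12)]
B=Y[Y[:,2]>.078]; A=Y[Y[:,2]<.06]; print('ball',B.mean(0).round(4),len(B)); l_=np.polyfit(A[:,1],A[:,0],1); print('arm',l_,A.min(0).round(3),A.max(0).round(3))
yt=mask(a,22,35,smin=120,vmin=110)>0; T=Z[yt]; T=T[(T[:,0]>.56)&(T[:,0]<.64)&(T[:,1]<.08)&(T[:,1]>-.06)]; print('top pawl',len(T),[T[T[:,2]>.075].mean(0).round(4),T[T[:,2]<.065].min(0).round(3),T[T[:,2]<.065].max(0).round(3)], np.polyfit(T[T[:,2]<.065][:,1],T[T[:,2]<.065][:,0],1))
E
python3 m.py
```

```text
hub 440 [265 181  15  15 176] [271.96022727 188.01136364]
hub [0.64319385 0.05273221 0.03732791]
(((0.6681652665138245, 0.17518350481987), (0.019594164565205574, 0.07143757492303848), 88.51641845703125), np.float32(-2.020944), 171, np.float64(0.06013284818732813))
(((0.6571419835090637, 0.27738258242607117), (0.01359578501433134, 0.061105892062187195), 89.92425537109375), np.float32(-0.19276015), 137, np.float64(0.057823915821587184))
shaker 351 [ 0.678 -0.165  0.057] [[ 0.662 -0.177  0.023]
 [ 0.687 -0.154  0.089]]
ball [ 0.6006 -0.0173  0.0914] 43
arm [0.00698031 0.59899865] [ 0.589 -0.016  0.041] [0.606 0.055 0.059]
top pawl 122 [array([ 0.5924, -0.0145,  0.0947]), array([ 0.588, -0.009,  0.016]), array([0.607, 0.054, 0.054])] [-0.04020282  0.59522126]
```

```bash
python3 - <<'E'
from h import *
import pickle
a,b=pickle.load(open('f0.pkl','rb'))
q=[ray(a,200+x/4,130+y/4,.01) for x,y in((418,75),(137,190),(228,398))]
print(np.round(q,4), np.degrees([np.arctan2(*(q[0]-q[1])[[0,1]]), np.arctan2(*(q[1]-q[2])[[1,0]])]))
# beam: rim lines via Hough between carriage and fence
e=cv2.Canny(a['frame'][:,:,::-1],40,120)
L=cv2.HoughLinesP(e,1,np.pi/360,18,minLineLength=18,maxLineGap=3)[:,0]
for x1,y1,x2,y2 in L:
    if 150<min(x1,x2) and max(x1,x2)<235 and 170<min(y1,y2) and max(y1,y2)<240:
        p,r=ray(a,x1,y1,.03),ray(a,x2,y2,.03); d=r-p
        print((x1,y1,x2,y2),p[:2].round(3),r[:2].round(3),'ang',np.degrees(np.arctan2(d[1],d[0])).round(1))
m=mask(a,100,125,smin=100,vmin=50)
x=cv2.resize(a['frame'][165:245,150:260,::-1],(800,582),interpolation=cv2.INTER_CUBIC); cv2.imwrite('pics/t2.png',x)
E
```

```text
[[ 0.711  -0.0669  0.01  ]
 [ 0.7137  0.1258  0.01  ]
 [ 0.5686  0.1262  0.01  ]] [-1.79213673e+02 -1.71892099e-01]
(np.int32(186), np.int32(211), np.int32(207), np.int32(203)) [0.677 0.267] [0.675 0.212] ang -92.4
```

View pics/t2.png

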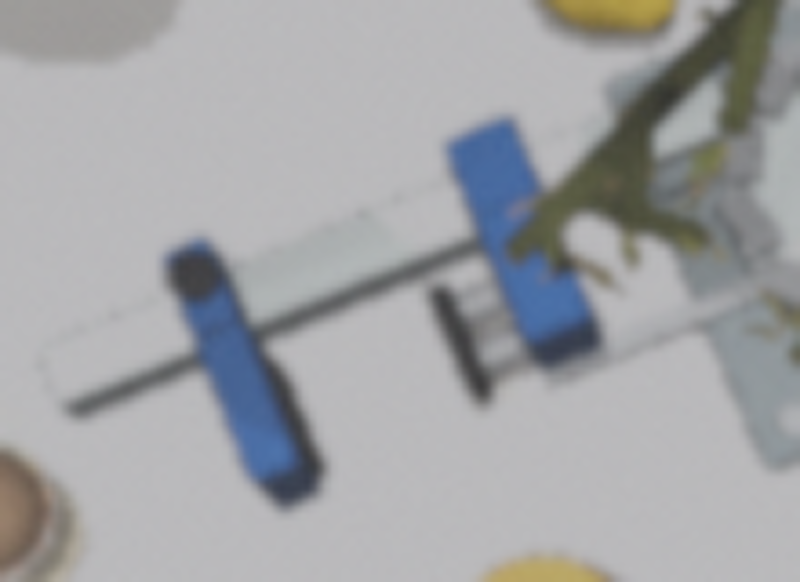

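Clamp yaw is about 0° (plate edges), with the axis at (0.643, 0.053). The crop shows the fence with its black face at (301,412) and the pad face at (455,345). Moving now.

>>> step_arm:
  increments:
    - [-1, -0.5, 0, 0, 0, -0.1222, -1]
    - [-1, -0.5, 0, 0, 0, -0.1222, -1]
    - [-1, -0.5, 0, 0, 0, -0.1222, -1]
    - [-1, -0.5, 0, 0, 0, -0.1222, -1]

```text
clock: 0.5
tool_pos: [0.272, 0.4011, 0.2311]
tool_rot: [-3.141, -0.0, 3.14]
force: [-0.6, 0.1, -0.1]
opening: 0.0282
grasp_force: 0.0
```

```bash
python3 - <<'E'
from h import *
import pickle
a,b=pickle.load(open('f0.pkl','rb'))
for z in(.05,.055,.058):
    print(z,'fence',[ray(a,150+x/7.27,165+y/7.27,z).round(4)[:2] for x,y in((280,360),(301,412),(322,465))],'pad',[ray(a,150+x/7.27,165+y/7.27,z).round(4)[:2] for x,y in((432,290),(455,345),(478,400))])
print(readout.get_state()['tool_rot'])
E
```

```text
0.05 fence [array([0.6612, 0.2629]), array([0.6421, 0.2631]), array([0.6229, 0.2634])] pad [array([0.6627, 0.2082]), array([0.6424, 0.2083]), array([0.6222, 0.2084])]
0.055 fence [array([0.6598, 0.2626]), array([0.6408, 0.2627]), array([0.6217, 0.263 ])] pad [array([0.6614, 0.2081]), array([0.6411, 0.2082]), array([0.621 , 0.2083])]
0.058 fence [array([0.659 , 0.2623]), array([0.6401, 0.2625]), array([0.621 , 0.2628])] pad [array([0.6606, 0.208 ]), array([0.6404, 0.2081]), array([0.6203, 0.2082])]
[-3.14055359e+00 -1.07204964e-04  3.14048148e+00]
```

>>> step_arm:
  increments:
    - [-1, -1, 0.1, 0, 0, 0, -1]
    - [-1, -1, 0.1, 0, 0, 0, -1]
    - [-1, -1, 0.1, 0, 0, 0, -1]
    - [-1, -1, 0.1, 0, 0, 0, -1]

```text
clock: 0.9
tool_pos: [0.373, 0.3008, 0.2207]
tool_rot: [-3.141, -0.0, 3.135]
force: [-0.8, 0.4, 0.1]
opening: 0.0
grasp_force: 0.0
```

>>> step_arm:
  increments:
    - [-1, -1, 0.1, 0, 0, 0, -1]
    - [-1, -1, 0.1, 0, 0, 0, -1]
    - [-1, -1, 0.1, 0, 0, 0, -1]
    - [-1, -1, 0.1, 0, 0, 0, -1]

```text
clock: 1.3
tool_pos: [0.473, 0.2011, 0.2105]
tool_rot: [-3.141, 0.0, 3.136]
force: [0.0, 0.9, 0.4]
opening: -0.0
grasp_force: 0.0
```

>>> step_arm:
  increments:
    - [-1, -1, 0.1, 0, 0, 0, -1]
    - [-1, -1, 0.1, 0, 0, 0, -1]
    - [-1, -1, 0.1, 0, 0, 0, -1]
    - [-1, -1, 0.1, 0, 0, 0, -1]

```text
clock: 1.7
tool_pos: [0.5728, 0.1014, 0.2002]
tool_rot: [-3.141, 0.0, 3.137]
force: [-0.1, 0.5, 0.7]
opening: 0.0001
grasp_force: 0.0
```

>>> step_arm:
  increments:
    - [-0.2, -0.68, 0.5, 0, 0, 0, -1]
    - [-0.2, -0.68, 0.5, 0, 0, 0, -1]
    - [-0.2, -0.68, 0.9, 0, 0, 0, -1]
    - [-0.2, -0.68, 0.9, 0, 0, 0, -1]

```text
clock: 2.1
tool_pos: [0.5867, 0.0368, 0.1065]
tool_rot: [3.14, -0.011, 3.14]
force: [-0.1, 0.5, -0.2]
opening: 0.0002
grasp_force: 0.0
```

>>> step_arm:
  increments:
    - [0, 0, 0.4, 0, 0, 0, -1]
    - [0, 0, 0.4, 0, 0, 0, -1]

```text
clock: 2.3
tool_pos: [0.5877, 0.0374, 0.0688]
tool_rot: [3.14, -0.008, -3.14]
force: [0.0, -0.2, -0.1]
opening: -0.0002
grasp_force: 0.0
```

>>> step_arm:
  increments:
    - [0, 0, 0, 0, 0, 0, -1]
    - [0, -0.1, 0, 0, 0, 0, -1]
    - [0, -0.2, 0, 0, 0, 0, -1]
    - [0, -0.3, 0, 0, 0, 0, -1]
    - [0, -0.4, 0, 0, 0, 0, -1]
    - [0, -0.5, 0, 0, 0, 0, -1]
    - [0, -0.6, 0, 0, 0, 0, -1]
    - [0, -0.66, 0, 0, 0, 0, -1]
    - [0, -0.7, 0, 0, 0, 0, -1]
    - [0, -0.7, 0, 0, 0, 0, -1]

```text
clock: 3.3
tool_pos: [0.5906, -0.0354, 0.0712]
tool_rot: [3.141, -0.0, 3.141]
force: [-0.7, -0.5, 0.2]
opening: -0.0003
grasp_force: 0.0
```

```bash
cat > pw.py <<'E'
from h import *
b=look('side'); W=b['xyz']
m=(mask(b,24,33,smin=170,vmin=110)>0)&(W[...,0]>.55)&(W[...,0]<.66)&(W[...,2]<.13)&(W[...,2]>.02)&(W[...,1]<.12)
Y=W[m]; print('pawl y,z: lo',np.percentile(Y,2,0).round(3),'hi',np.percentile(Y,98,0).round(3), 'at top',Y[Y[:,2]>Y[:,2].max()-.012].mean(0).round(3))
r=((mask(b,0,5,smin=160,vmin=90)|mask(b,174,180,smin=160,vmin=90))>0)&(W[...,0]>.58)&(W[...,0]<.72)&(W[...,2]>.075)&(W[...,2]<.11)&(W[...,1]<.12)&(W[...,1]>0)
Q=W[r]; 
if len(Q):
    p=np.median(Q,0); d=p-np.array([1.745,-.294,.64]); d=d[:2]/np.hypot(*d[:2]); p=p[:2]+d*.0075-np.array([.643,.0527]); print('peg rel',p.round(4),len(Q),'r',np.hypot(*p).round(4),'theta',(np.radians(148)-np.arctan2(p[1],p[0])).round(3))
import sys
if len(sys.argv)>1: cv2.imwrite(f'pics/{sys.argv[1]}.png',cv2.resize(b['frame'][190:290,215:385,::-1],(800,470),interpolation=cv2.INTER_CUBIC))
s=readout.get_state(); print(s['clock'],s['tool_pos'].round(4),s['force'].round(1))
E
python3 pw.py
```

```text
pawl y,z: lo [ 0.592 -0.067  0.038] hi [ 0.605 -0.005  0.11 ] at top [ 0.598 -0.011  0.106]
peg rel [0.035  0.0044] 61 r 0.0352 theta 2.459
3.35 [ 0.5906 -0.035   0.0712] [ 0.2 -0.2  0.2]
```

>>> step_arm:
  increments:
    - [0, 0, -0.5, 0, 0, 0, -1]
    - [0, 0, -0.8, 0, 0, 0, -1]
    - [-0.43, 0.46, -0.8, 0, 0, 0, 0]
    - [-0.865, 0.92, -0.8, 0, 0, 0, 0]
    - [-0.865, 0.92, -0.8, 0, 0, 0, 0]
    - [-0.865, 0.92, -0.8, 0, 0, 0, 0]

```text
clock: 3.95
tool_pos: [0.6784, 0.0608, 0.1506]
tool_rot: [3.141, 0.001, -3.137]
force: [1.0, 0.1, -0.8]
opening: 0.0427
grasp_force: 0.0
```

>>> step_arm:
  increments:
    - [0, 0, 0.5, 0, 0, 0, 0]
    - [0, 0, 0.85, 0, 0, 0, 0]
    - [0, 0, 0.85, 0, 0, 0, 0]

```text
clock: 4.25
tool_pos: [0.6727, 0.0568, 0.0605]
tool_rot: [3.141, -0.012, -3.141]
force: [-0.3, 0.7, -1.3]
opening: 0.0427
grasp_force: 0.0
```

>>> step_arm:
  increments:
    - [0, 0, 0, 0, 0, 0, -1]
    - [0, 0, 0, 0, 0, 0, -1]
    - [0, 0, 0, 0, 0, 0, -1]
    - [0, 0, 0, 0, 0, 0, -1]
  squeeze: 30

```text
clock: 4.65
tool_pos: [0.6784, 0.0566, 0.0689]
tool_rot: [-3.141, 0.004, 3.142]
force: [-0.7, -2.5, 5.7]
opening: 0.0159
grasp_force: 30.1
```

>>> step_arm:
  increments:
    - [0.012, 0.058, 0, 0, 0, 0, -1]
    - [0.033, 0.114, 0, 0, 0, 0, -1]
    - [0.064, 0.164, 0, 0, 0, 0, -1]
    - [0.103, 0.209, 0, 0, 0, 0, -1]
    - [0.149, 0.246, 0, 0, 0, 0, -1]
    - [0.201, 0.274, 0, 0, 0, 0, -1]
    - [0.257, 0.293, 0, 0, 0, 0, -1]
    - [0.257, 0.293, 0, 0, 0, 0, -1]

```text
clock: 5.45
tool_pos: [0.6542, 0.0839, 0.0688]
tool_rot: [-3.138, 0.008, -3.141]
force: [5.2, -9.1, 2.8]
opening: 0.016
grasp_force: 30.5
```

```bash
python3 pw.py
```

```text
pawl y,z: lo [ 0.591 -0.066  0.039] hi [ 0.604 -0.004  0.11 ] at top [ 0.598 -0.011  0.107]
peg rel [0.0122 0.0345] 48 r 0.0366 theta 1.352
5.5 [0.6543 0.0839 0.0688] [ 5.6 -9.6  3.1]
```

>>> step_arm:
  increments:
    - [0.059, -0.01, 0, 0, 0, 0, -1]
    - [0.118, -0.01, 0, 0, 0, 0, -1]
    - [0.176, -0.02, 0, 0, 0, 0, -1]
    - [0.233, -0.037, 0, 0, 0, 0, -1]
    - [0.285, -0.065, 0, 0, 0, 0, -1]
    - [0.33, -0.1, 0, 0, 0, 0, -1]
    - [0.33, -0.1, 0, 0, 0, 0, -1]

```text
clock: 6.2
tool_pos: [0.6194, 0.0797, 0.0688]
tool_rot: [3.137, 0.005, -3.141]
force: [-0.6, 11.1, 7.4]
opening: 0.0156
grasp_force: 30.6
```

```bash
python3 pw.py
```

```text
pawl y,z: lo [ 0.593 -0.067  0.038] hi [ 0.605 -0.006  0.11 ] at top [ 0.599 -0.011  0.107]
peg rel [-0.016   0.0295] 55 r 0.0335 theta 0.514
6.25 [0.6194 0.0797 0.0688] [-1.3 10.9  7.2]
```

>>> step_arm:
  increments:
    - [0.03, -0.03, 0, 0, 0, 0, -1]
    - [0.06, -0.07, 0, 0, 0, 0, -1]
    - [0.06, -0.07, 0, 0, 0, 0, -1]

```text
clock: 6.55
tool_pos: [0.6113, 0.0744, 0.0687]
tool_rot: [3.135, -0.0, -3.14]
force: [-9.7, 17.9, 12.9]
opening: 0.0155
grasp_force: 29.0
```

```bash
python3 pw.py
```

```text
pawl y,z: lo [ 0.591 -0.067  0.039] hi [ 0.605 -0.005  0.11 ] at top [ 0.598 -0.011  0.107]
peg rel [-0.0226  0.0244] 59 r 0.0332 theta 0.266
6.6 [0.6113 0.0744 0.0687] [-8.6 17.3 12.3]
```

>>> step_arm:
  increments:
    - [0, 0, 0, 0, 0, 0, 0]
    - [0, 0, 0, 0, 0, 0, 0]
    - [0, 0, -0.3, 0, 0, 0, 0]
    - [0, 0, -0.7, 0, 0, 0, 0]
    - [0, 0, -1, 0, 0, 0, 0]
    - [0, 0, -1, 0, 0, 0, 0]

```text
clock: 7.2
tool_pos: [0.6152, 0.0689, 0.1716]
tool_rot: [-3.141, 0.01, 3.141]
force: [0.0, 0.4, -0.1]
opening: 0.0427
grasp_force: 0.0
```

```bash
cat > tp.py <<'E'
from h import *
import sys
a=look('top'); Z=a['xyz']
m=mask(a,15,24,smin=100,vmin=110)
k=(m>0)&(Z[...,2]>.05)&(Z[...,2]<.085)&(Z[...,0]>.46)&(Z[...,0]<.7)&(Z[...,1]>.13)&(Z[...,1]<.3)
P=np.argwhere(k)[:,::-1].astype(np.float32); (c,r)=cv2.minEnclosingCircle(P); print('lid',len(P),ray(a,*c,.068).round(4),r*1.3/540, Z[k].min(0).round(3),Z[k].max(0).round(3))
if len(sys.argv)>1:
    cv2.imwrite(f'pics/{sys.argv[1]}.png',cv2.resize(a['frame'][150:290,130:330,::-1],(800,560),interpolation=cv2.INTER_CUBIC))
E
python3 tp.py t3; python3 pw.py
```

```text
lid 325 [0.5341 0.2204 0.068 ] 0.03068878509380199 [0.507 0.192 0.051] [0.564 0.249 0.076]
pawl y,z: lo [ 0.59  -0.067  0.038] hi [ 0.605 -0.005  0.109] at top [ 0.598 -0.012  0.106]
peg rel [-0.0224  0.0233] 53 r 0.0323 theta 0.247
7.3 [0.6127 0.0689 0.1668] [-0.1  0.5 -0.6]
```

View pics/t3.png

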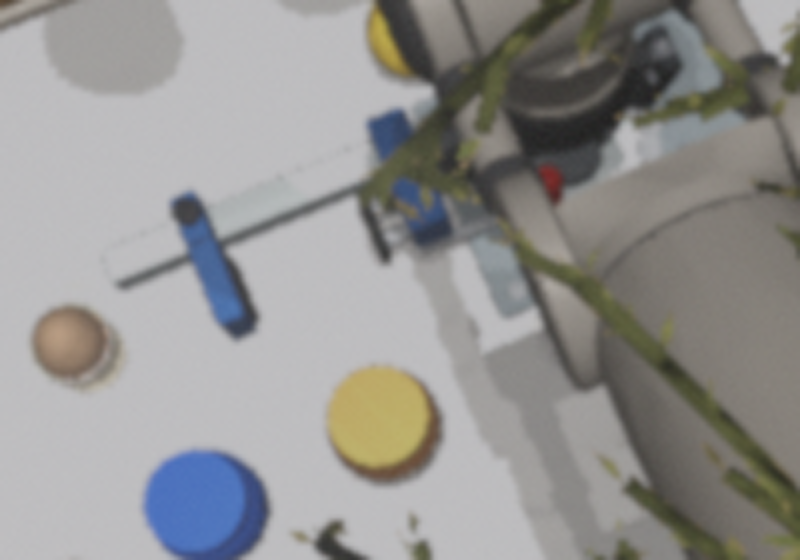

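>>> step_arm:
  increments:
    - [0.5, 0.5, 0, 0, 0, 0, -0.3]
    - [1, 1, 0, 0, 0, 0, -0.3]
    - [1, 1, 0, 0, 0, 0, -0.3]
    - [1, 1, 0, 0, 0, 0, -0.3]

```text
clock: 7.7
tool_pos: [0.508, 0.172, 0.1648]
tool_rot: [3.141, -0.005, -3.138]
force: [0.3, -1.1, 0.5]
opening: 0.0296
grasp_force: 0.0
```

>>> step_arm:
  increments:
    - [0.5, 0.53, 0, 0, 0, 0, -0.3]
    - [0.5, 0.53, 0, 0, 0, 0, -0.3]
    - [0.5, 0.53, 0.45, 0, 0, 0, -0.3]
    - [0.5, 0.53, 0.9, 0, 0, 0, -0.3]
    - [0.5, 0.53, 0.9, 0, 0, 0, -0.3]
    - [0.5, 0.53, 0.9, 0, 0, 0, -0.3]

```text
clock: 8.3
tool_pos: [0.4624, 0.2218, 0.0758]
tool_rot: [-3.141, -0.003, 3.141]
force: [0.9, -0.0, 0.5]
opening: 0.0301
grasp_force: 0.0
```

Down to z ≈ 0.022, then push gently.

>>> step_arm:
  increments:
    - [0, 0, 0.3, 0, 0, 0, -0.3]
    - [0, 0, 0.54, 0, 0, 0, -0.3]
    - [0, 0.0, 0.54, 0, 0, 0, -0.3]
    - [-0.1, 0, 0.54, 0, 0, 0, -0.3]
    - [-0.2, 0, 0.54, 0, 0, 0, -0.3]
    - [-0.28, 0, 0.54, 0, 0, 0, -0.3]
    - [-0.36, 0, 0.54, 0, 0, 0, -0.3]
    - [-0.44, 0, 0.54, 0, 0, 0, -0.3]
    - [-0.52, 0, 0.54, 0, 0, 0, -0.3]
    - [-0.6, 0, 0.54, 0, 0, 0, -0.3]
    - [-0.6, 0, 0.54, 0, 0, 0, -0.3]

```text
clock: 9.4
tool_pos: [0.5241, 0.2225, 0.0223]
tool_rot: [3.141, 0.002, 3.141]
force: [-0.1, -0.0, 0.7]
opening: 0.0297
grasp_force: 0.0
```

```bash
python3 tp.py t4; python3 - <<'E'
from h import *
E
```

```text
Traceback (most recent call last):
  File "tp.py", line 6, in <module>
    P=np.argwhere(k)[:,::-1].astype(np.float32); (c,r)=cv2.minEnclosingCircle(P); print('lid',len(P),ray(a,*c,.068).round(4),r*1.3/540, Z[k].min(0).round(3),Z[k].max(0).round(3))
                                                                                                                                        ~~~~~~~~^^^
ValueError: zero-size array to reduction operation minimum which has no identity
```

```bash
cat > sj.py <<'E'
from h import *
import sys
b=look('side'); Z=b['xyz']
k=(mask(b,13,24,smin=100,vmin=90)>0)&(Z[...,2]>.06)&(Z[...,2]<.078)&(Z[...,0]>.46)&(Z[...,0]<.72)&(Z[...,1]>.13)&(Z[...,1]<.3)
P=Z[k]; print(len(P)); print('lid',((P.min(0)+P.max(0))/2).round(4),P.min(0).round(3),P.max(0).round(3))
if len(sys.argv)>1: cv2.imwrite(f'pics/{sys.argv[1]}.png',cv2.resize(b['frame'][170:300,200:400,::-1],(800,520),interpolation=cv2.INTER_CUBIC))
E
python3 sj.py s2
```

```text
213
lid [0.5651 0.2242 0.0665] [0.53  0.196 0.06 ] [0.6   0.253 0.073]
```

View pics/s2.png

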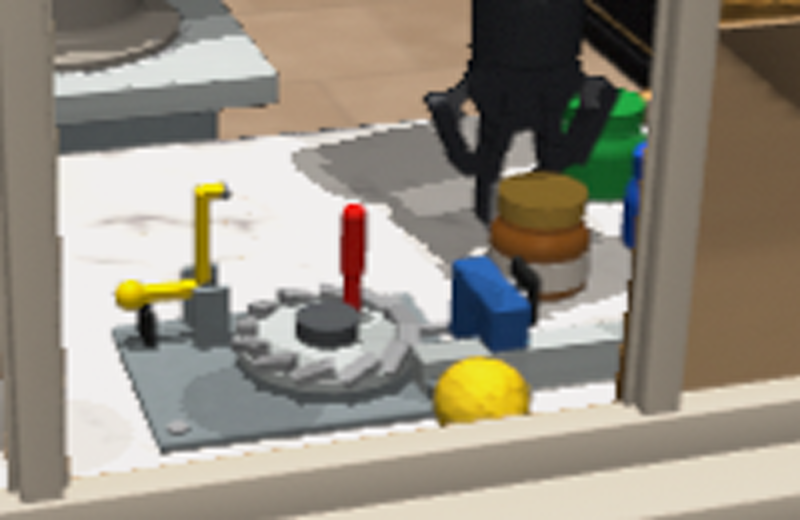

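The side view shows the pawl upright at (205,235), the open jaw, and the jar at (540,235) standing in front of the fingers. I keep pushing.

>>> step_arm:
  increments:
    - [-0.1, 0.0, 0, 0, 0, 0, -0.3]
    - [-0.2, 0, 0, 0, 0, 0, -0.3]
    - [-0.3, 0, 0, 0, 0, 0, -0.3]
    - [-0.4, 0, 0, 0, 0, 0, -0.3]
    - [-0.48, 0, 0, 0, 0, 0, -0.3]
    - [-0.56, 0, 0, 0, 0, 0, -0.3]
    - [-0.64, 0, 0, 0, 0, 0, -0.3]
    - [-0.7, 0, 0, 0, 0, 0, -0.3]

```text
clock: 10.3
tool_pos: [0.5932, 0.2223, 0.0223]
tool_rot: [3.142, 0.0, 3.142]
force: [-2.1, 0.1, -0.4]
opening: 0.0299
grasp_force: 0.8
```

```bash
python3 sj.py
```

```text
239
lid [0.6373 0.224  0.066 ] [0.606 0.196 0.06 ] [0.669 0.252 0.072]
```

>>> step_arm:
  increments:
    - [-0.04, 0.0, 0, 0, 0, 0, -0.3]
    - [-0.06, 0, 0, 0, 0, 0, -0.3]
    - [-0.08, 0, 0, 0, 0, 0, -0.3]

```text
clock: 10.65
tool_pos: [0.6003, 0.2224, 0.0224]
tool_rot: [3.142, -0.0, -3.141]
force: [-2.8, -0.1, 0.4]
opening: 0.0299
grasp_force: 1.3
```

>>> step_arm:
  increments:
    - [-0.02, 0.0, 0, 0, 0, 0, -0.3]
    - [-0.04, 0, 0, 0, 0, 0, -0.3]

```text
clock: 10.85
tool_pos: [0.6044, 0.2224, 0.0223]
tool_rot: [3.142, -0.0, -3.141]
force: [-2.7, 0.1, 1.2]
opening: 0.0295
grasp_force: 1.2
```

>>> step_arm:
  increments:
    - [-0.02, 0.0, 0, 0, 0, 0, -0.3]
    - [-0.03, 0, 0, 0, 0, 0, -0.3]

```text
clock: 11.05
tool_pos: [0.6075, 0.2224, 0.0223]
tool_rot: [3.141, 0.0, -3.142]
force: [-4.2, -0.1, 1.5]
opening: 0.0299
grasp_force: 2.1
```

```bash
python3 sj.py
```

```text
235
lid [0.652  0.224  0.0659] [0.621 0.194 0.06 ] [0.684 0.254 0.072]
```

>>> step_arm:
  increments:
    - [-0.02, 0.0, 0, 0, 0, 0, -0.3]
    - [-0.02, 0, 0, 0, 0, 0, -0.3]

```text
clock: 11.3
tool_pos: [0.6077, 0.2224, 0.0222]
tool_rot: [-3.141, -0.004, -3.141]
force: [-8.4, -0.9, 5.0]
opening: 0.0297
grasp_force: 4.2
```

>>> step_arm:
  increments:
    - [0.1, 0, 0, 0, 0, 0, -0.3]
    - [0.3, 0, 0, 0, 0, 0, -0.3]
    - [0.7, 0, 0, 0, 0, 0, -0.3]
    - [0.7, 0, -0.4, 0, 0, 0, -0.3]
    - [0.7, 0, -0.9, 0, 0, 0, -0.3]
    - [0.7, 0, -1, 0, 0, 0, -0.3]

```text
clock: 11.9
tool_pos: [0.543, 0.2233, 0.1284]
tool_rot: [3.139, 0.012, -3.141]
force: [1.2, 0.5, 0.2]
opening: 0.0303
grasp_force: 0.0
```

>>> step_arm:
  increments:
    - [0, -0.5, -0.4, 0, 0, 0, -1]
    - [0, -0.95, -0.4, 0, 0, 0, -1]
    - [0, -0.95, -0.4, 0, 0, 0, -1]
    - [0, -0.95, -0.4, 0, 0, 0, -1]

```text
clock: 12.3
tool_pos: [0.5402, 0.126, 0.1627]
tool_rot: [3.141, 0.002, 3.139]
force: [0.3, 1.1, 0.3]
opening: 0.0001
grasp_force: 0.0
```

>>> step_arm:
  increments:
    - [-0.25, -0.5, 0, 0, 0, 0, -1]
    - [-0.5, -0.95, 0, 0, 0, 0, -1]
    - [-0.5, -0.95, 0, 0, 0, 0, -1]
    - [-0.5, -0.95, 0, 0, 0, 0, -1]

```text
clock: 12.7
tool_pos: [0.5899, 0.0322, 0.1612]
tool_rot: [3.141, -0.001, 3.14]
force: [0.5, 0.9, -1.0]
opening: 0.0004
grasp_force: 0.0
```

>>> step_arm:
  increments:
    - [0, -0.5, 0, 0, 0, 0, -1]
    - [0, -0.8, 0, 0, 0, 0, -1]
    - [0, -0.8, 0, 0, 0, 0, -1]
    - [0, -0.8, 0, 0, 0, 0, -1]

```text
clock: 13.1
tool_pos: [0.5891, -0.0459, 0.1619]
tool_rot: [3.14, -0.001, -3.141]
force: [-0.1, 0.1, -0.7]
opening: 0.0001
grasp_force: 0.0
```

```bash
python3 sj.py; python3 pw.py;python3 tp.py
```

```text
239
lid [0.6518 0.2229 0.066 ] [0.622 0.194 0.06 ] [0.682 0.251 0.072]
pawl y,z: lo [ 0.591 -0.067  0.038] hi [ 0.606 -0.005  0.109] at top [ 0.599 -0.011  0.107]
peg rel [-0.0221  0.0232] 51 r 0.0321 theta 0.25
13.2 [ 0.5892 -0.0454  0.1621] [-0.4  0.1  0.4]
lid 460 [0.6452 0.2237 0.068 ] 0.029809012059812196 [0.618 0.195 0.052] [0.674 0.251 0.074]
```

>>> step_arm:
  increments:
    - [-0.04, 0, 0.5, 0, 0, 0, -1]
    - [-0.04, 0, 0.84, 0, 0, 0, -1]
    - [-0.04, 0, 0.84, 0, 0, 0, -1]
    - [-0.04, 0.15, 0.84, 0, 0, 0, -1]
    - [-0.04, 0.25, 0.84, 0, 0, 0, -1]
    - [-0.04, 0.35, 0.84, 0, 0, 0, -1]
    - [-0.04, 0.45, 0.84, 0, 0, 0, -1]
    - [-0.04, 0.55, 0.84, 0, 0, 0, -1]
    - [-0.04, 0.65, 0.84, 0, 0, 0, -1]
    - [-0.04, 0.72, 0.84, 0, 0, 0, -1]
    - [-0.04, 0.72, 0.84, 0, 0, 0, -1]
    - [-0.04, 0.72, 0.6, 0, 0, 0, -1]

```text
clock: 14.45
tool_pos: [0.5913, 0.0246, 0.0995]
tool_rot: [3.141, -0.007, -3.141]
force: [0.5, 0.1, -0.4]
opening: 0.0001
grasp_force: 0.0
```

```bash
python3 pw.py
```

```text
pawl y,z: lo [ 0.591 -0.041  0.046] hi [0.606 0.046 0.092] at top [ 0.601 -0.036  0.088]
peg rel [-0.0234  0.0237] 51 r 0.0333 theta 0.233
14.5 [0.5945 0.0242 0.1054] [1.5 0.1 3.2]
```

>>> step_arm:
  increments:
    - [0, 0, -0.4, 0, 0, 0, -1]
    - [0, 0, -0.6, 0, 0, 0, 0]
    - [-0.28, 0.5, -0.6, 0, 0, 0, 0]
    - [-0.28, 0.5, -0.6, 0, 0, 0, 0]
    - [-0.28, 0.5, -0.6, 0, 0, 0, 0]

```text
clock: 15.0
tool_pos: [0.6216, 0.0753, 0.1618]
tool_rot: [3.142, -0.0, -3.14]
force: [-0.1, -0.5, 0.1]
opening: 0.0426
grasp_force: 0.0
```

```bash
python3 pw.py
```

```text
pawl y,z: lo [ 0.59  -0.021  0.04 ] hi [0.605 0.053 0.098] at top [ 0.601 -0.015  0.093]
peg rel [-0.0234  0.0237] 51 r 0.0333 theta 0.232
15.05 [0.621  0.0743 0.1615] [ 0.2 -0.4  0. ]
```

>>> step_arm:
  increments:
    - [0, 0.01, 0.5, 0, 0, 0, 0]
    - [0, 0.01, 0.94, 0, 0, 0, 0]
    - [0, 0.01, 0.94, 0, 0, 0, 0]
    - [0, 0.01, 0.94, 0, 0, 0, -1]
    - [0, 0.01, 0.94, 0, 0, 0, -1]
    - [0, 0.01, 0.94, 0, 0, 0, -1]
    - [0, 0.01, 0.94, 0, 0, 0, -1]
  squeeze: 30

```text
clock: 15.75
tool_pos: [0.6229, 0.0748, 0.0708]
tool_rot: [-3.141, 0.005, 3.142]
force: [0.5, -3.2, 6.2]
opening: 0.0159
grasp_force: 30.6
```

>>> step_arm:
  increments:
    - [-0.048, 0.035, 0, 0, 0, 0, -1]
    - [-0.1, 0.06, 0, 0, 0, 0, -1]
    - [-0.157, 0.075, 0, 0, 0, 0, -1]
    - [-0.216, 0.08, 0, 0, 0, 0, -1]
    - [-0.216, 0.08, 0, 0, 0, 0, -1]

```text
clock: 16.25
tool_pos: [0.643, 0.0841, 0.0705]
tool_rot: [3.14, 0.0, 3.141]
force: [-6.3, -0.5, 9.4]
opening: 0.0155
grasp_force: 31.4
```

```bash
python3 pw.py
```

```text
pawl y,z: lo [ 0.592 -0.021  0.04 ] hi [0.605 0.053 0.098] at top [ 0.601 -0.016  0.093]
peg rel [-0.0046  0.0352] 40 r 0.0355 theta 0.881
16.3 [0.643  0.0841 0.0706] [-5.7  1.2  9. ]
```

>>> step_arm:
  increments:
    - [-0.06, 0.0, 0, 0, 0, 0, -1]
    - [-0.118, -0.008, 0, 0, 0, 0, -1]
    - [-0.174, -0.027, 0, 0, 0, 0, -1]
    - [-0.206, -0.044, 0, 0, 0, 0, -1]
    - [-0.206, -0.044, 0, 0, 0, 0, -1]

```text
clock: 16.8
tool_pos: [0.6642, 0.0838, 0.0706]
tool_rot: [3.135, 0.003, -3.141]
force: [-2.0, 15.3, 6.7]
opening: 0.0161
grasp_force: 29.3
```

```bash
python3 pw.py; python3 sj.py
```

```text
pawl y,z: lo [ 0.591 -0.021  0.039] hi [0.606 0.053 0.098] at top [ 0.601 -0.016  0.094]
peg rel [0.0116 0.0352] 35 r 0.0371 theta 1.33
16.85 [0.6641 0.0838 0.0706] [-1.1 14.2  7.1]
221
lid [0.65   0.2295 0.066 ] [0.62  0.201 0.06 ] [0.68  0.258 0.072]
```

>>> step_arm:
  increments:
    - [-0.01, -0.03, 0, 0, 0, 0, -1]
    - [-0.02, -0.06, 0, 0, 0, 0, -1]
    - [-0.02, -0.06, 0, 0, 0, 0, -1]

```text
clock: 17.2
tool_pos: [0.668, 0.0824, 0.0708]
tool_rot: [3.128, 0.008, -3.141]
force: [5.8, 31.3, 1.7]
opening: 0.0153
grasp_force: 29.4
```

```bash
python3 pw.py; python3 sj.py
```

```text
pawl y,z: lo [ 0.591 -0.022  0.042] hi [0.606 0.053 0.098] at top [ 0.6   -0.016  0.093]
peg rel [0.0143 0.0353] 37 r 0.0381 theta 1.398
17.25 [0.6679 0.0824 0.0708] [ 6.1 30.5  2. ]
218
lid [0.6494 0.2298 0.0658] [0.618 0.202 0.06 ] [0.681 0.257 0.071]
```

>>> step_arm:
  increments:
    - [0, 0.03, 0, 0, 0, 0, -1]
    - [0, 0.03, 0, 0, 0, 0, 0]
    - [0, 0.03, 0, 0, 0, 0, 0]
    - [0, 0.03, -0.4, 0, 0, 0, 0]
    - [0, 0.03, -0.8, 0, 0, 0, 0]
    - [0, 0.03, -0.8, 0, 0, 0, 0]

```text
clock: 17.9
tool_pos: [0.6689, 0.0753, 0.1554]
tool_rot: [-3.141, 0.012, 3.141]
force: [0.4, -0.8, 1.2]
opening: 0.0426
grasp_force: 0.0
```

```bash
python3 pw.py; python3 sj.py; python3 tp.py
```

```text
pawl y,z: lo [ 0.591 -0.022  0.041] hi [0.605 0.053 0.098] at top [ 0.601 -0.017  0.094]
peg rel [0.0124 0.0312] 56 r 0.0336 theta 1.39
17.95 [0.6674 0.0753 0.1522] [-0.2  0.1 -0.3]
216
lid [0.6514 0.2293 0.0664] [0.619 0.202 0.06 ] [0.683 0.257 0.073]
lid 472 [0.6447 0.2308 0.068 ] 0.03030597421858046 [0.618 0.202 0.055] [0.673 0.26  0.077]
```

>>> step_arm:
  increments:
    - [0.11, 0.07, 0, 0, 0, -0.046, 0]
    - [0.11, 0.07, 0, 0, 0, -0.092, 0]
    - [0.11, 0.07, 0, 0, 0, -0.139, 0]
    - [0.11, 0.07, 0, 0, 0, -0.185, 0]
    - [0.11, 0.07, 0, 0, 0, -0.232, 0]
    - [0.11, 0.07, 0, 0, 0, -0.278, 0]
    - [0.11, 0.07, 0, 0, 0, -0.278, 0]
    - [0.11, 0.07, 0, 0, 0, -0.278, 0]

```text
clock: 18.85
tool_pos: [0.654, 0.0827, 0.147]
tool_rot: [3.14, -0.002, -2.272]
force: [0.5, 0.5, 0.5]
opening: 0.0431
grasp_force: 0.0
```

>>> step_arm:
  increments:
    - [0, 0, 0.45, 0, 0, 0, 0]
    - [0, 0, 0.78, 0, 0, 0, 0]
    - [0, 0, 0.78, 0, 0, 0, 0]
    - [0, 0, 0.78, 0, 0, 0, -1]
    - [0, 0, 0.78, 0, 0, 0, -1]
    - [0, 0, 0.78, 0, 0, 0, -1]
    - [0, 0, 0.78, 0, 0, 0, -1]
  squeeze: 30

```text
clock: 19.55
tool_pos: [0.6559, 0.083, 0.0724]
tool_rot: [-3.139, 0.003, -2.268]
force: [-0.1, -0.2, 4.1]
opening: 0.0156
grasp_force: 30.2
```

>>> step_arm:
  increments:
    - [-0.012, -0.052, 0, 0, 0, 0, -1]
    - [-0.017, -0.106, 0, 0, 0, 0, -1]
    - [-0.013, -0.159, 0, 0, 0, 0, -1]
    - [-0.002, -0.205, 0, 0, 0, 0, -1]
    - [-0.002, -0.205, 0, 0, 0, 0, -1]

```text
clock: 20.05
tool_pos: [0.6713, 0.0737, 0.0723]
tool_rot: [3.14, 0.006, -2.268]
force: [-1.0, 11.8, 5.1]
opening: 0.0158
grasp_force: 29.2
```

```bash
python3 pw.py; python3 sj.py
```

```text
pawl y,z: lo [ 0.591 -0.021  0.041] hi [0.606 0.053 0.097] at top [ 0.6   -0.016  0.093]
20.1 [0.6713 0.0737 0.0723] [-1.  12.5  5.2]
210
lid [0.6497 0.2299 0.0658] [0.619 0.202 0.06 ] [0.68  0.258 0.072]
```

>>> step_arm:
  increments:
    - [0.005, -0.025, 0, 0, 0, 0, -1]
    - [0.01, -0.05, 0, 0, 0, 0, -1]
    - [0.01, -0.05, 0, 0, 0, 0, -1]

```text
clock: 20.45
tool_pos: [0.674, 0.0699, 0.0722]
tool_rot: [3.14, 0.005, -2.268]
force: [-1.4, 12.5, 5.3]
opening: 0.0158
grasp_force: 30.4
```

```bash
python3 pw.py
```

```text
pawl y,z: lo [ 0.59  -0.024  0.043] hi [0.606 0.054 0.098] at top [ 0.601 -0.018  0.094]
20.5 [0.674  0.0699 0.0722] [-2.3 12.1  6.6]
```

>>> step_arm:
  increments:
    - [0.005, -0.025, 0, 0, 0, 0, -1]
    - [0.005, -0.025, 0, 0, 0, 0, -1]

```text
clock: 20.7
tool_pos: [0.6751, 0.0685, 0.0721]
tool_rot: [3.138, 0.005, -2.268]
force: [-4.3, 14.7, 7.7]
opening: 0.0156
grasp_force: 31.0
```

```bash
python3 pw.py
```

```text
pawl y,z: lo [ 0.591 -0.024  0.044] hi [0.606 0.053 0.097] at top [ 0.601 -0.018  0.094]
20.75 [0.6751 0.0685 0.0722] [-3.7 15.2  6.8]
```

>>> step_arm:
  increments:
    - [-0.005, 0.02, 0, 0, 0, 0, -1]
    - [-0.005, 0.05, 0, 0, 0, 0, -1]
    - [-0.005, 0.07, 0, 0, 0, 0, -1]

```text
clock: 21.05
tool_pos: [0.6736, 0.0705, 0.0723]
tool_rot: [-3.135, 0.008, -2.267]
force: [12.6, 4.0, -3.3]
opening: 0.0156
grasp_force: 29.7
```

>>> step_arm:
  increments:
    - [0, 0, 0, 0, 0, 0, 0]
    - [0, 0, 0, 0, 0, 0, 0]
    - [0, 0, -0.4, 0, 0, 0, 0]
    - [0, 0, -0.8, 0, 0, 0, 0]
    - [0.2, 0, -1, 0, 0, 0, 0]
    - [0.6, 0, -1, 0, 0, 0, 0]
    - [1, 0, -1, 0, 0, 0, 0]
    - [1, 0, -1, 0, 0, 0, 0]

```text
clock: 21.85
tool_pos: [0.603, -0.0112, 0.1707]
tool_rot: [3.14, -0.003, -2.272]
force: [-1.4, 0.1, -0.1]
opening: 0.0428
grasp_force: 0.0
```

```bash
python3 pw.py; python3 sj.py; python3 tp.py t5
```

```text
pawl y,z: lo [ 0.593 -0.02   0.037] hi [0.606 0.054 0.098] at top [ 0.601 -0.014  0.093]
peg rel [0.0222 0.0266] 49 r 0.0347 theta 1.709
21.9 [ 0.6047 -0.0097  0.1709] [ 0.7  0.8 -0.1]
213
lid [0.6523 0.2309 0.0658] [0.622 0.202 0.06 ] [0.683 0.26  0.072]
lid 469 [0.6451 0.2322 0.068 ] 0.030261020837006748 [0.618 0.203 0.056] [0.674 0.262 0.076]
```

View pics/t5.png

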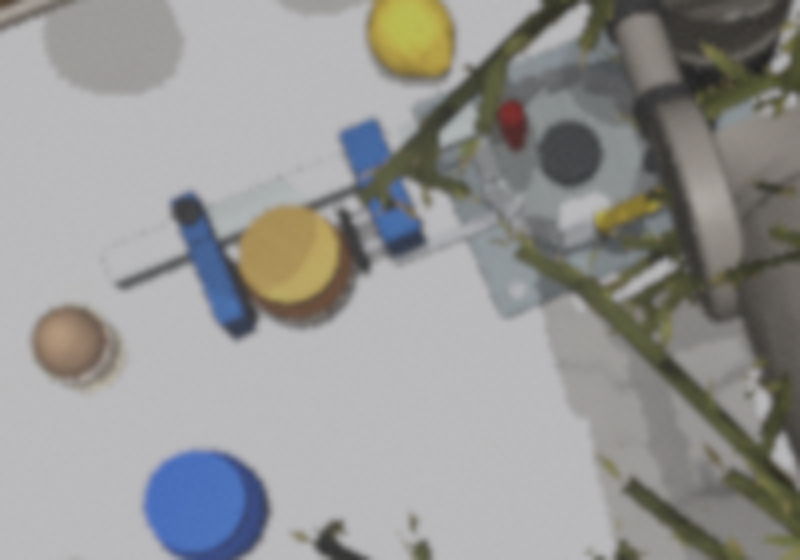

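The top view shows the jar at (293,260) between the pad (355,240) and the fence (215,270). The pawl at (630,212) is on the wheel and the peg is at (512,120). Now I measure the pad compression.

```bash
cat > cm.py <<'E'
from h import *
import pickle
a0,_=pickle.load(open('f0.pkl','rb')); A=[('f0',a0)]+[('now%d'%i,look('top')) for i in range(2)]
for n,a in A:
    m=mask(a,100,125,smin=110,vmin=60)>0; v,u=np.nonzero(m)
    P=np.array([ray(a,x,y,.06)[:2] for x,y in zip(u,v)])
    o=[]
    for lo,hi,y0,y1 in((.628,.66,.12,.21),(.675,.70,.12,.21),(.63,.68,.25,.31)):
        k=(P[:,0]>lo)&(P[:,0]<hi)&(P[:,1]>y0)&(P[:,1]<y1); q=P[k]; Zk=a['xyz'][v[k],u[k]]; t=Zk[:,2]>.054
        o.append((k.sum(),q[t,1].mean().round(4),np.percentile(q[t,1],95).round(4)))
    # darkness profile along y at x=.64, z=.05: pad
    g=cv2.cvtColor(a['frame'],cv2.COLOR_RGB2GRAY).astype(np.float32)
    ys=np.arange(.17,.24,.001); px=np.array([proj(a,[[x,y,.054] for y in ys]) for x in(.634,.640,.646)]).astype(np.float32)
    s=np.mean([cv2.remap(g,p[:,0],p[:,1],cv2.INTER_LINEAR).ravel() for p in px],0)
    i=np.argmin(s[5:45])+5; print(n,o,'pad dark min y',ys[i].round(4),s[max(0,i-5):i+6].round())
E
python3 cm.py
```

```text
f0 [(np.int64(82), np.float64(0.1766), np.float64(0.1849)), (np.int64(79), np.float64(0.175), np.float64(0.1837)), (np.int64(121), np.float64(0.277), np.float64(0.2832))] pad dark min y 0.207 [115. 103.  88.  75.  72.  72.  78.  93. 110. 129. 149.]
now0 [(np.int64(67), np.float64(0.1667), np.float64(0.1756)), (np.int64(73), np.float64(0.1654), np.float64(0.1746)), (np.int64(124), np.float64(0.2772), np.float64(0.2835))] pad dark min y 0.195 [106.  90.  76.  69.  65.  63.  64.  66.  69.  74.  78.]
now1 [(np.int64(66), np.float64(0.1666), np.float64(0.1755)), (np.int64(73), np.float64(0.1654), np.float64(0.1746)), (np.int64(124), np.float64(0.2771), np.float64(0.2834))] pad dark min y 0.195 [105.  90.  76.  69.  64.  62.  63.  65.  69.  73.  78.]
```

>>> step_arm:
  increments:
    - [-0.5, 0.05, 0, 0, 0, 0.04, 0]
    - [-1, 0.1, 0, 0, 0, 0.08, 0]
    - [-1, 0.1, 0, 0, 0, 0.111, 0]
    - [-1, 0.1, 0, 0, 0, 0.111, 0]
    - [-1, 0.1, 0, 0, 0, 0.111, 0]

```text
clock: 22.6
tool_pos: [0.6624, 0.0756, 0.1698]
tool_rot: [3.141, -0.001, -2.613]
force: [0.4, 0.2, -0.0]
opening: 0.0427
grasp_force: 0.0
```

>>> step_arm:
  increments:
    - [-0.04, 0.01, 0, 0, 0, 0, 0]
    - [-0.04, 0.01, 0.5, 0, 0, 0, 0]
    - [-0.04, 0.01, 1, 0, 0, 0, 0]
    - [-0.04, 0.01, 1, 0, 0, 0, 0]
    - [-0.04, 0.01, 1, 0, 0, 0, -1]
    - [-0.04, 0.01, 1, 0, 0, 0, -1]
    - [-0.04, 0.01, 1, 0, 0, 0, -1]
    - [-0.04, 0.01, 1, 0, 0, 0, -1]
  squeeze: 35

```text
clock: 23.4
tool_pos: [0.6672, 0.0784, 0.0735]
tool_rot: [-3.139, 0.005, -2.617]
force: [0.5, 2.3, 6.1]
opening: 0.0155
grasp_force: 35.8
```

>>> step_arm:
  increments:
    - [-0.013, -0.051, 0, 0, 0, 0, -1]
    - [-0.018, -0.105, 0, 0, 0, 0, -1]
    - [-0.015, -0.159, 0, 0, 0, 0, -1]
    - [-0.006, -0.199, 0, 0, 0, 0, -1]
    - [-0.002, -0.22, 0, 0, 0, 0, -1]
    - [-0.002, -0.22, 0, 0, 0, 0, -1]

```text
clock: 24.0
tool_pos: [0.6792, 0.0636, 0.0735]
tool_rot: [3.14, 0.01, -2.616]
force: [4.6, 15.4, 4.6]
opening: 0.0156
grasp_force: 34.1
```

```bash
python3 pw.py; python3 cm.py
```

```text
pawl y,z: lo [ 0.592 -0.021  0.037] hi [0.607 0.054 0.098] at top [ 0.602 -0.015  0.094]
peg rel [0.0342 0.0179] 10 r 0.0386 theta 2.101
24.05 [0.6792 0.0636 0.0735] [ 3.9 15.4  3.9]
f0 [(np.int64(82), np.float64(0.1766), np.float64(0.1849)), (np.int64(79), np.float64(0.175), np.float64(0.1837)), (np.int64(121), np.float64(0.277), np.float64(0.2832))] pad dark min y 0.207 [115. 103.  88.  75.  72.  72.  78.  93. 110. 129. 149.]
now0 [(np.int64(83), np.float64(0.1736), np.float64(0.1821)), (np.int64(80), np.float64(0.1723), np.float64(0.1815)), (np.int64(125), np.float64(0.2772), np.float64(0.2835))] pad dark min y 0.195 [111.  97.  82.  74.  68.  65.  67.  69.  72.  77.  82.]
now1 [(np.int64(80), np.float64(0.1733), np.float64(0.1821)), (np.int64(80), np.float64(0.1725), np.float64(0.1815)), (np.int64(121), np.float64(0.2771), np.float64(0.2834))] pad dark min y 0.195 [111.  96.  82.  74.  68.  66.  67.  69.  72.  76.  81.]
```

>>> step_arm:
  increments:
    - [0.005, -0.02, 0, 0, 0, 0, -1]
    - [0.01, -0.04, 0, 0, 0, 0, -1]
    - [0.01, -0.04, 0, 0, 0, 0, -1]
    - [0.005, 0, 0, 0, 0, 0, -1]
    - [0, 0.03, 0, 0, 0, 0, -1]
    - [0, 0.03, 0, 0, 0, 0, 0]
    - [0, 0.03, 0, 0, 0, 0, 0]
    - [0, 0.03, -0.4, 0, 0, 0, 0]
    - [0, 0.03, -0.8, 0, 0, 0, 0]
    - [0.4, 0.03, -1, 0, 0, 0, 0]
    - [0.8, 0.03, -1, 0, 0, 0, 0]
    - [0.8, 0.03, -1, 0, 0, 0, 0]

```text
clock: 25.35
tool_pos: [0.6014, 0.0196, 0.1708]
tool_rot: [3.14, -0.004, -2.619]
force: [0.5, -0.1, -0.2]
opening: 0.0428
grasp_force: 0.0
```

```bash
python3 pw.py s6; python3 cm.py; python3 tp.py
```

```text
pawl y,z: lo [ 0.591 -0.02   0.037] hi [0.607 0.053 0.098] at top [ 0.601 -0.014  0.094]
peg rel [0.0331 0.0126] 58 r 0.0354 theta 2.218
25.4 [0.604  0.0204 0.1711] [ 1.  -0.1  0.2]
f0 [(np.int64(82), np.float64(0.1766), np.float64(0.1849)), (np.int64(79), np.float64(0.175), np.float64(0.1837)), (np.int64(121), np.float64(0.277), np.float64(0.2832))] pad dark min y 0.207 [115. 103.  88.  75.  72.  72.  78.  93. 110. 129. 149.]
now0 [(np.int64(75), np.float64(0.1732), np.float64(0.1813)), (np.int64(80), np.float64(0.1716), np.float64(0.1808)), (np.int64(123), np.float64(0.2768), np.float64(0.2833))] pad dark min y 0.195 [107.  93.  79.  71.  66.  63.  65.  67.  70.  74.  79.]
now1 [(np.int64(77), np.float64(0.1731), np.float64(0.1813)), (np.int64(80), np.float64(0.1716), np.float64(0.1809)), (np.int64(124), np.float64(0.2767), np.float64(0.2833))] pad dark min y 0.195 [108.  93.  79.  71.  66.  64.  65.  67.  70.  74.  78.]
lid 473 [0.6451 0.2322 0.068 ] 0.030261020837006748 [0.617 0.203 0.053] [0.674 0.262 0.074]
```

View pics/s6.png

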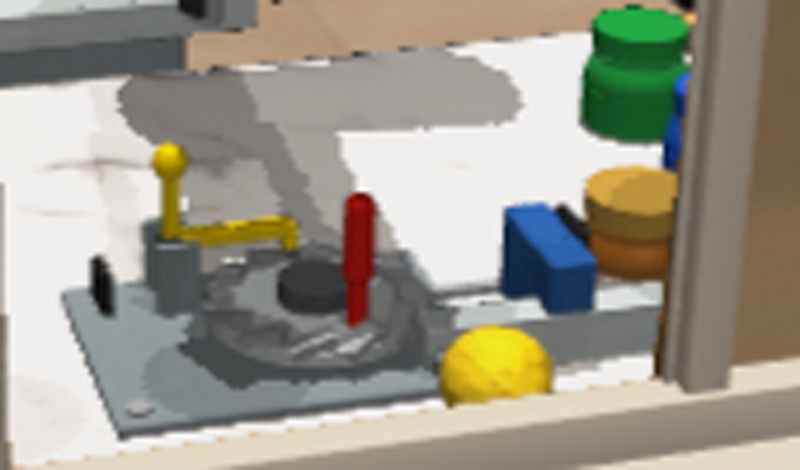

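The side view shows the pawl nose on the ratchet at (290,235) and the jar standing between the pad and the fence at (635,215), with the gripper clear. Two clicks were wound on. The wheel rests at 2.22 rad and the pad is pressed in by about 9 to 10 mm (about 14 N).

```bash
python3 -c "
from cell import job
print(job.hand_in())"
```

```text
the job is handed in; nothing more can be done
None
```

I handed the job in at about 26 s: the jar stands against the beam, clamped between pad and fence with the pad pressed in about 9 to 10 mm (about 14 N by camera, a little over half), held by the pawl alone; I did not re-measure the shaker, egg cup and lemon at the end.

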